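# Check the two hand brakes of a knee scooter at the clinic desk

### The arm

A 6-joint arm with a two-finger parallel gripper is mounted at the origin on the work surface. World frame = base frame: x ahead of the robot, y to its left, z up, the work surface at z = 0. Lengths are in m, angles in rad, forces in N, time in s.
With the tool pointing down it reaches from about 0.275 to 0.775 m from the base axis. Payload 14.6 kg.
Tool frame: the origin (TCP) lies on the centre line of the jaws, within the pads' length; the fingertips stand robot.nose_length ahead of it and the grasp point (between the pads) lies 8 mm behind it (robot.nose_length is the distance from the TCP to the fingertips, in m); z points along the fingers, x is the direction in which the jaws open and shut, and the axes are right-handed (so a half turn about z gives the same grasp; the last joint's range is limited). The gripper opens to 85 mm and grips with 20 to 120 N. Pads are 22 mm wide; open, the fingers measure 114 mm over their backs; the gripper's body (76 mm by 85 mm) begins 54 mm behind the grasp point. The pads swing forward as they close: fully open they stand 13 mm farther back than shut.
Start: joints at [-1.472, 0.263, -0.048, 1.259, 0, 1.415], TCP at [0.132, -0.508, 0.242] pointing down, gripper open.
Joint ranges: [-2.65, 2.65], [-0.89, 1.7], [-1.18, 1.37], [-2.13, 2.11], [-1.35, 1.29], [-3.14, 3.14]. Speed limits (rad/s): [1.89, 1.89, 2.57, 2.79, 3.14, 3.14].

### API

Orientations are given as a unit quaternion [x, y, z, w].
In Python, from rig import status, viewer, ticket, robot gives the robot as it stands.
- The arm moves only by the tool carry_out, never from a script. Its argument "steps" is one flat list of numbers, 5 for each row, row after row: the shift along the world's x, y, z in cm, then the turn about the world's z in rad, then the opening, from 0 (shut) to 1 (fully open). A call has exactly 5 rows; each row shifts and turns the pose as measured when the row begins; what a row does not reach is not made up. A row lasts 1/8 s, in which the tool goes at most 62.5 mm and 10.7 degrees, less where a joint would pass 70% of its speed; a pose out of reach is approached as far as the arm can. A call is refused whole if a number of a shift passes 6.25 or a number of a turn 0.188, either way. A call with a gripper value outside its range is refused whole. The fingers move at their own pace and stop on an object; "grip_force" is the grip in N (left out, the last holds). Time passes only in rows, so rows that do not move let the fingers close, or fill a call up. It gives the time, the measured TCP pose, the force and the opening at its end, in the units of the state.
- status.sense(): the state, without advancing time (a new reading comes with each control period).
- viewer.capture(name): name is "side" or "top" or "wrist"; returns a dict with "frame" (420x560x3 uint8, red, green, blue), "fov_y" (degrees; the focal length in pixels is half the picture's height over the tangent of half this angle, whatever the lens; pixels are square), "cx", "cy" (the principal point, pixels), "R" (3x3) and "t" (3): a world point X has camera coordinates R X + t; the wrist camera has in their place "mount" (4x4, takes a point from camera to tool coordinates, whose origin is the TCP and whose axes are the tool frame's). Camera axes: x right, y down, z forward; pixel columns grow to the right and rows downward; lengths in m; the calibration is good to about 2 mm. A picture is of the moment at which its call begins: read the wrist's pose just before it. There is no depth.
- ticket.finish_job(): hands the job in, once; it reports no verdict.
The state is a dict: "clock": time; "joints": joint angles; "joint_vel": joint speeds; "joint_efforts": joint torques, N m; "eef_pos": TCP position; "eef_rot": TCP orientation; "wrist_force": force on the tool from outside, world axes, zero at the start; "wrist_torque": the same for the moment, N m; "grip_width": finger opening in m.
Only numpy, scipy, OpenCV 4.12 (cv2) and the standard library are available. Lean on these libraries where they do the work, as an engineer would, in place of code of your own. Each camera call takes 0.05 s, during which the arm holds its last target.

### The job

Check the loan knee scooter's two hand brakes, the lever on the robot's left first and then the one on its right: with the backs of the fingers, push the lever firmly in towards the handlebar until it stops firm, short of the grip, keep it pressed there for a second, then let it spring right back out. Touch only the front of each lever - take hold of nothing, do not lean on the handlebar or grips, do not heave on a lever once it has stopped - and leave the things on the desk where they are.

Things in the scene. Friction and masses are not known exactly. Their poses are not given: they have to be found in the camera images.
- handlebar: T-handlebar of a knee scooter parked at the desk's far edge; it does not roll, steer or sink. Level bar, 450 mm long, a black grip (33 mm dia, 112 mm long) on each end. Origin: middle of the bar on its axis, 160 to 220 mm above the desk. z up; y along the bar to the robot's left end; x square to it, away from the robot. Both brake levers are on the robot's side (-x), level with the bar
- left_lever (a joint): left brake lever (robot's left), rad: 0 = sprung out; grows as it is pushed in, to 0.23 where the brake bites and it stops firm, 22 mm short of the grip. Upright pivot 34 mm in front (-x) of the bar axis, 90 mm along y from the bar's middle. The push at the press point is 2 N to start, 4.5 N just at 0.23; beyond, the blade gives only about 0.6 mm per N (reading stays 0.23). 8 to 25 N is firm
- left_press (a point): press point on the left lever: front (robot's side) face of the blade, mid-height, 85 mm outward of the pivot. Blade bright metal, 112 mm from pivot to ball end, 14 mm high, 9 mm thick, its front 74 mm in front of the bar axis when out. From out to the bite it moves about 20 mm along the handlebar's +x and 7 mm outward. Axes turn with the lever, parallel to the handlebar's at 0
- right_lever (a joint): right brake lever (robot's right), rad, mirror image of the left: 0 = sprung out; grows as it is pushed in, to 0.20 where the brake bites and it stops firm, 26 mm short of the grip. Upright pivot 34 mm in front (-x) of the bar axis, 90 mm along -y from the bar's middle. Spring, give and firm push as on the left
- right_press (a point): press point on the right lever: front face of the blade, mid-height, 85 mm outward of the pivot; blade as on the left. From out to the bite it moves about 18 mm along the handlebar's +x and 6 mm outward
- pump_bottle: bystander: white hand-gel bottle with pump, 62 mm diameter, 174 mm high, loose on the desk; origin at the centre of its underside
- saline: bystander: small clear bottle, 54 mm diameter, 115 mm high, loose on the desk; origin at the centre of its underside
- glove_carton: bystander: flat carton of gloves, 125 x 235 x 66 mm, loose on the desk; origin at the centre of its underside
- vial: bystander: small glass vial, 23 mm diameter, 39 mm high, loose on the desk; origin at the centre of its underside

How it is judged:
On the way, in this order (a step that is already met when the one before it is completed fails the run):
1. the left lever is pressed in to where it stops firm and kept there by the fingers, the right lever out (value of joint left_lever above 0.22 rad and contact force between the fingers and left_lever above 5 N and value of joint right_lever below 0.03 rad), for 0.5 s.
2. the right lever is pressed in to where it stops firm and kept there by the fingers, the left lever sprung back out (value of joint right_lever above 0.19 rad and contact force between the fingers and right_lever above 5 N and value of joint left_lever below 0.03 rad), for 0.5 s.
At the end, for the whole second after the job is handed in: both levers have been kept pressed firmly (over 5 N) at their stops for half a second, left then right; both are sprung back out (within 0.02 rad), and the four things on the desk stand within 20 mm of where they were (value of joint each of left_lever, right_lever below 0.02 rad and distance of each of pump_bottle, saline, glove_carton, vial from where it was at the start of the episode below 0.02 m); the robot touches nothing.
It fails at once if a lever taken hold of or hooked from behind (the rear of its blade touched) (contact force between the fingers and left_blade_c3 above 1 N or contact force between the fingers and left_blade_c4 above 1 N or contact force between the fingers and right_blade_c3 above 1 N or contact force between the fingers and right_blade_c4 above 1 N).
It fails at once if the handlebar or a grip leaned on or gripped (over 5 N) (contact force between any of the fingers, the arm and handlebar_c0 above 5 N or contact force between any of the fingers, the arm and handlebar_c1 above 5 N or contact force between any of the fingers, the arm and handlebar_c10 above 5 N or contact force between any of the fingers, the arm and handlebar_c2 above 5 N or contact force between any of the fingers, the arm and handlebar_c3 above 5 N or contact force between any of the fingers, the arm and handlebar_c4 above 5 N or contact force between any of the fingers, the arm and handlebar_c5 above 5 N or contact force between any of the fingers, the arm and handlebar_c6 above 5 N or contact force between any of the fingers, the arm and handlebar_c7 above 5 N or contact force between any of the fingers, the arm and handlebar_c8 above 5 N or contact force between any of the fingers, the arm and handlebar_c9 above 5 N).
It fails at once if a lever heaved on (over 60 N) (contact force between anything else and left_lever above 60 N or contact force between anything else and right_lever above 60 N).
It fails at once if a thing on the desk moved by more than 20 mm (distance of any of pump_bottle, saline, glove_carton, vial from where it was at the start of the episode above 0.02 m).
It also fails if it takes over 59 s, if anything falls off the work surface, if the arm or the gripper's body presses on something with over 40 N, if the wrist force passes 120 N, or if a joint passes its speed limit or range.

## Working session

There is one attempt and no reset: what is moved stays moved. The work goes in short steps, Python scripts to look and compute and a tool call to move; the robot and the scene stay as the last step left them, time stands still between calls to the robot, and variables do not carry over. Pictures are saved under pics/ and viewed, and the job is handed in when it is done.

Besides the shell and the picture viewer there is one more tool, called after "Call:" as name(argument=value, ...) on one line, values as JSON. carry_out: Moves the arm, as the interface text tells. Its arguments: {"type":"object","properties":{"steps":{"type":"array"},"grip_force":{"type":"number"}},"required":["steps"]}

```bash
mkdir -p pics; ls
python3 - <<'E'
from rig import status, viewer, robot
import cv2
s=status.sense()
print({k:s[k] for k in s})
print(robot.nose_length, [a for a in dir(robot) if a[0]!='_'])
for n in ['side','top','wrist']:
    c=viewer.capture(n); cv2.imwrite(f'pics/{n}0.png',c['frame'][:,:,::-1])
    print(n,{k:c[k] for k in c if k!='frame'})
E
```

```text
pics
{'clock': 0.0, 'joints': array([-1.47229821e+00,  2.63525688e-01, -4.89596328e-02,  1.25936398e+00,
        3.99707977e-05,  1.41548598e+00]), 'joint_vel': array([-0.00154545, -0.00043457,  0.00117856,  0.00026757, -0.00014541,
        0.00072882]), 'joint_efforts': array([-3.79101175e-05, -6.37614298e+01,  3.84561646e+01,  1.35890566e-02,
       -1.51844370e-04, -1.06186062e-05]), 'eef_pos': array([ 0.13179821, -0.50792105,  0.24181532]), 'eef_rot': array([ 7.90914615e-01, -6.11926298e-01, -3.47032323e-04, -3.96431964e-04]), 'wrist_force': array([-1.28575322,  0.03529505,  0.49288435]), 'wrist_torque': array([ 0.02887678,  0.00431052, -0.0334644 ]), 'grip_width': 0.08552981113342774}
0.011 ['IKError', 'nose_length']
side {'fov_y': 48.838245344222635, 'cx': 274.7990084258081, 'cy': 210.06413079462683, 'R': array([[-0.88746938, -0.46070558,  0.01218476],
       [-0.28083729,  0.51964318, -0.80690853],
       [ 0.36541554, -0.71952855, -0.59055072]]), 't': array([0.46607498, 0.24262063, 0.89225188])}
top {'fov_y': 52.192115666809286, 'cx': 279.09734346002114, 'cy': 213.43210129818175, 'R': array([[-0.09186338, -0.99576161,  0.00446452],
       [-0.97269804,  0.08877429, -0.21442397],
       [ 0.21311883, -0.02404034, -0.97673048]]), 't': array([0.04486131, 0.54176153, 0.9393701 ])}
wrist {'fov_y': 70.60790978518192, 'cx': 279.4876729234107, 'cy': 208.1599857795397, 'mount': array([[ 9.99999699e-01, -7.74730307e-04, -3.07947148e-05,
        -5.40809131e-04],
       [ 7.49124986e-04,  9.55182770e-01,  2.96015734e-01,
        -7.54012423e-02],
       [-1.99917779e-04, -2.96015668e-01,  9.55183063e-01,
        -1.32241440e-01],
       [ 0.00000000e+00,  0.00000000e+00,  0.00000000e+00,
         1.00000000e+00]])}
```

View pics/side0.png

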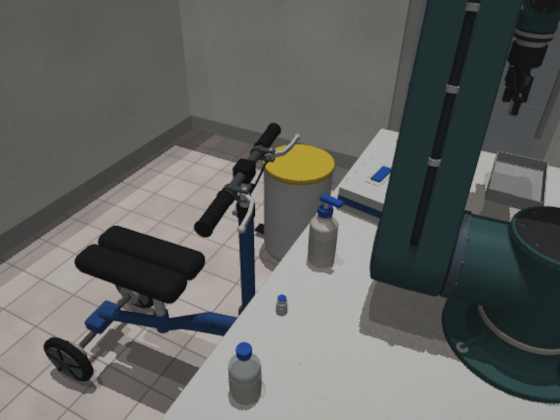

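View pics/top0.png

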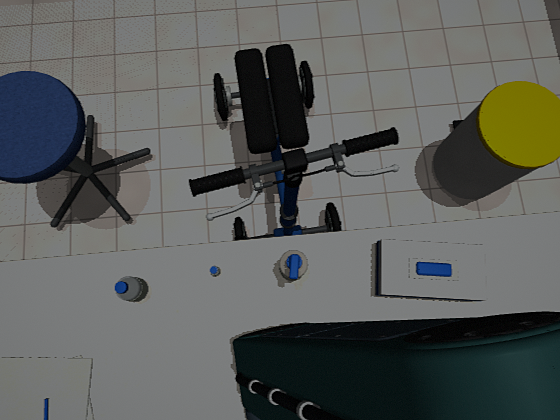

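View pics/wrist0.png

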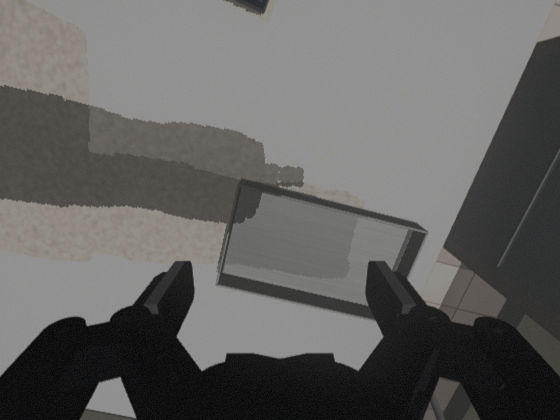

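Run:
```python
import cv2
a=cv2.imread('pics/side0.png')[110:270,180:340]; b=cv2.imread('pics/top0.png')[110:310,180:420]
f=lambda a,k:cv2.convertScaleAbs(cv2.resize(a,None,fx=k,fy=k,interpolation=cv2.INTER_CUBIC),alpha=1.6,beta=15)
cv2.imwrite('pics/s1.png',f(a,3.7)); cv2.imwrite('pics/t1.png',f(b,3))
```

```text
(no output)
```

View pics/s1.png

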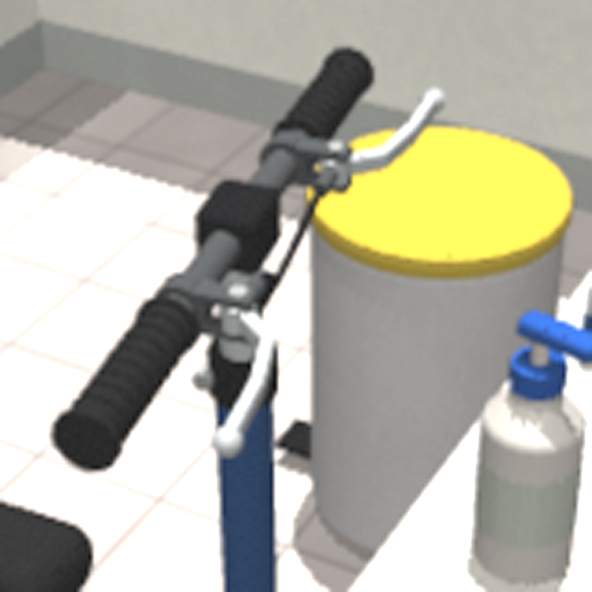

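View pics/t1.png

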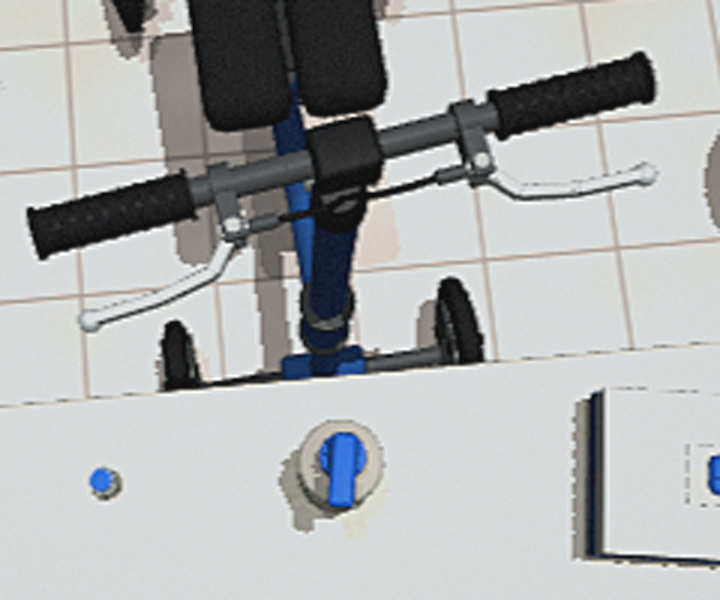

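```bash
cat > fit.py <<'E'
import numpy as np, pickle
from rig import viewer
from scipy.optimize import least_squares
C={n:viewer.capture(n) for n in('side','top')}
def proj(n,X):
    c=C[n]; f=210/np.tan(np.radians(c['fov_y']/2)); p=c['R']@X+c['t']
    return np.array([c['cx'],c['cy']])+f*p[:2]/p[2]
S=lambda u,v:np.array([180+u/3.7,110+v/3.7]); T=lambda u,v:np.array([180+u/3,110+v/3])
def tri(ps,pt,x0=(0.6,0,.2)):
    r=least_squares(lambda X:np.r_[proj('side',X)-ps,proj('top',X)-pt],x0); return r.x,np.sqrt(2*r.cost)
E
python3 - <<'E'
from fit import *
pts={'ballL':(S(229,442),T(90,321)),'ballR':(S(434,100),T(647,174)),'gripL':(S(86,446),T(37,234)),'gripR':(S(351,66),T(651,78)),
'boltL':(S(240,290),T(233,226)),'boltR':(S(336,148),T(482,160)),'pump':(S(525,325),T(340,500))}
X={}
for k,v in pts.items():
    X[k],e=tri(*v); print(k,X[k].round(4),e.round(2))
d=X['ballL']-X['ballR'];print(np.linalg.norm(d),np.arctan2(-d[0],d[1]))
d=X['gripL']-X['gripR'];print(np.linalg.norm(d),np.arctan2(-d[0],d[1]), (X['gripL']+X['gripR'])/2)
E
```

```text
ballL [0.5259 0.141  0.1625] 0.38
ballR [ 0.597  -0.2594  0.1613] 0.37
gripL [0.5924 0.1749 0.1587] 0.6
gripR [ 0.6681 -0.2718  0.165 ] 0.12
boltL [0.5801 0.0366 0.1791] 0.38
boltR [ 0.6128 -0.141   0.1762] 0.59
pump [ 0.4048 -0.0134  0.1776] 13.15
0.4066628180264771 0.17581349444216654
0.4531442173425023 0.16788050116184244 [ 0.63022325 -0.04844969  0.16184607]
```

Call:
carry_out(steps=[3.4,1.8,0.4,0.186,0,3.4,1.8,0.4,0.186,0,3.4,1.8,0.4,0.186,0,3.4,1.8,0.4,0.186,0,3.4,1.8,0.4,0.186,0], grip_force=60)

```text
clock: 0.88
eef_pos: [0.3045, -0.416, 0.2618]
eef_rot: [0.982, -0.187, -0.001, -0.0]
wrist_force: [-0.0, -0.3, -0.9]
grip_width: -0.0002
```

Call:
carry_out(steps=[1.8,5,0,0.186,0,1.8,5,0,0.186,0,1.8,5,0,0.186,0,1.8,5,0,0,0,1.8,5,0,0,0])

```text
clock: 1.5
eef_pos: [0.3973, -0.1598, 0.2612]
eef_rot: [0.996, 0.094, -0.0, -0.0]
wrist_force: [0.6, -0.3, 0.3]
grip_width: 0.0001
```

Call:
carry_out(steps=[1,5.1,0,-0.015,0,1,5.1,0,0,0,1,5.1,0,0,0,1,5.1,0,0,0,1,5.1,0,0,0])

```text
clock: 2.12
eef_pos: [0.4479, 0.104, 0.2616]
eef_rot: [0.996, 0.087, 0.0, 0.0]
wrist_force: [1.5, -1.6, -0.7]
grip_width: -0.0002
```

Run:
```python
from fit import *
from rig import status
import cv2
s=status.sense(); print(s['eef_pos'],s['eef_rot'],s['joints'],s['wrist_force'])
c=viewer.capture('wrist'); 
np.save('w1.npy',np.r_[s['eef_pos'],s['eef_rot']])
for n,c in (('side',C['side']),('top',C['top']),('wrist',c)): cv2.imwrite(f'pics/{n}2.png',cv2.convertScaleAbs(c['frame'][:,:,::-1],alpha=1.6,beta=15))
```

```text
[0.44803086 0.10607887 0.26121344] [ 9.96033551e-01  8.89778466e-02  1.51531422e-04 -2.93378748e-04] [ 5.48353097e-02  1.46229962e-01 -1.51223560e-01  1.27306002e+00
  5.96794186e-04  1.44744036e+00] [-0.5887823  -1.11150153  0.80416111]
```

View pics/wrist2.png

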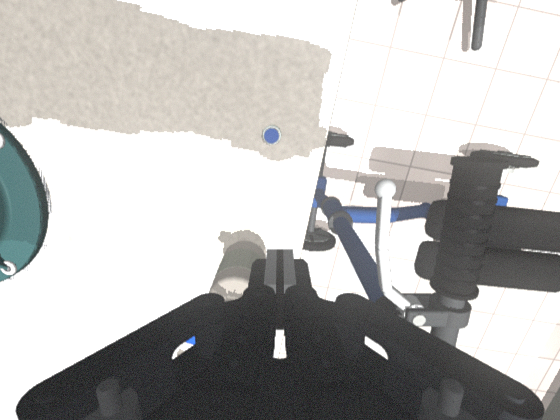

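View pics/side2.png

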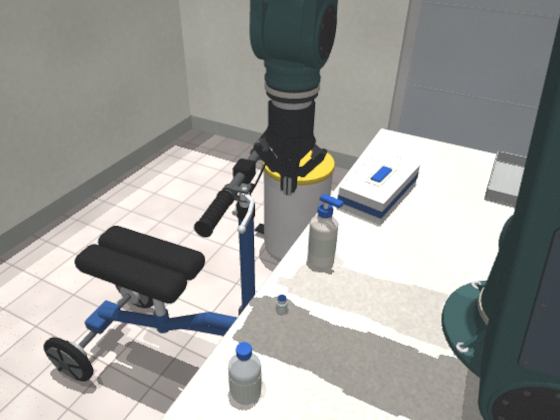

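View pics/top2.png

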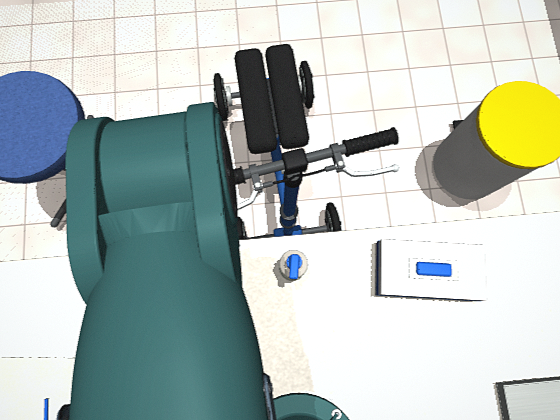

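```bash
cat >> fit.py <<'E'
from scipy.spatial.transform import Rotation as Rn
def wproj(p,q,X,c):
    M=np.eye(4); M[:3,:3]=Rn.from_quat(q).as_matrix(); M[:3,3]=p
    Y=np.linalg.inv(M@c['mount'])@np.r_[X,1]; f=210/np.tan(np.radians(c['fov_y']/2))
    return np.array([c['cx'],c['cy']])+f*Y[:2]/Y[2]
E
python3 - <<'E'
from fit import *
import cv2
w=np.load('w1.npy'); c=viewer.capture('wrist')
for n,X in (('ballL',(.5259,.141,.1625)),('pressL',(.5272,.1113,.162)),('boltL',(.5801,.0366,.1791)),('gripLend',(.5915,.173,.162)),('tip',(.448,.106,.25))): print(n,wproj(w[:3],w[3:],np.array(X),c).round(1))
im=cv2.imread('pics/side2.png')[80:280,180:360]; cv2.imwrite('pics/s3.png',cv2.resize(im,None,fx=3,fy=3,interpolation=cv2.INTER_CUBIC))
im=cv2.imread('pics/wrist2.png')[120:340,330:530]; cv2.imwrite('pics/w3.png',cv2.resize(im,None,fx=2.7,fy=2.7,interpolation=cv2.INTER_CUBIC))
E
```

```text
ballL [383.4 188.9]
pressL [374.7 223.3]
boltL [416.9 320.9]
gripLend [475.6 163.9]
tip [280.1 264.5]
```

View pics/s3.png

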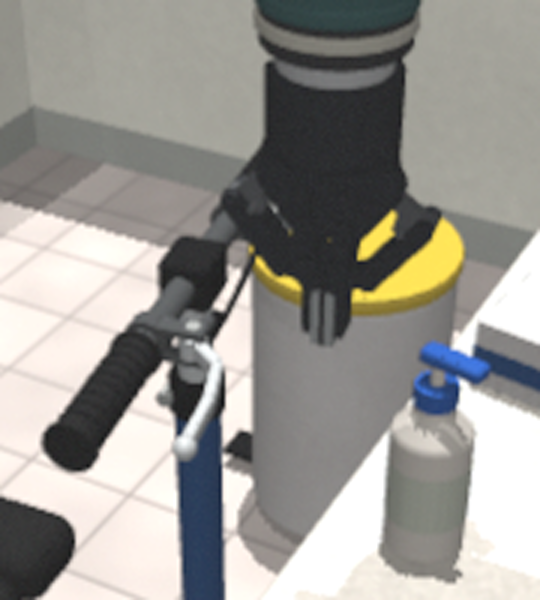

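View pics/w3.png

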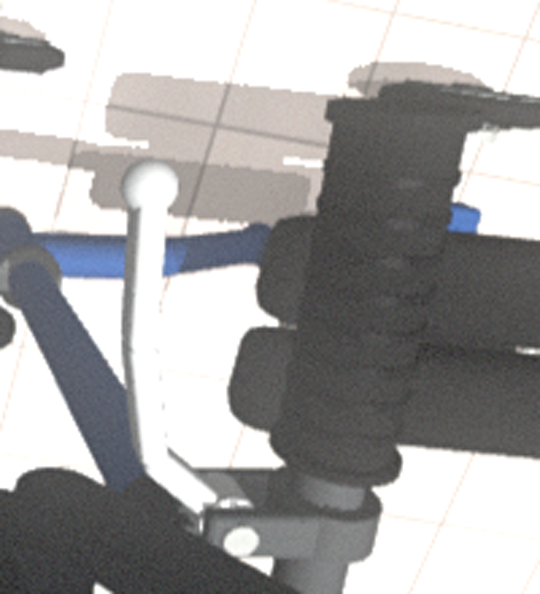

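Call:
carry_out(steps=[0.7,-0.05,-2.5,0,0,0.7,-0.05,-2.5,0,0,0.7,0,-2.5,0,0,0.7,0,-2.0,0,0,0.7,0,-0.8,0,0])

```text
clock: 3.05
eef_pos: [0.4838, 0.0936, 0.1568]
eef_rot: [0.997, 0.081, 0.001, 0.001]
wrist_force: [-0.6, -1.1, 0.7]
grip_width: -0.0003
```

```bash
cat > look.py <<'E'
import sys
from fit import *
from rig import status
import cv2
s=status.sense(); print(s['clock'],s['eef_pos'],2*np.arctan2(s['eef_rot'][1],s['eef_rot'][0]),s['wrist_force'])
t=sys.argv[1]
c=viewer.capture('wrist')
a=C['side']['frame'][80:280,180:380][:,:,::-1]; b=c['frame'][120:320,250:450][:,:,::-1]
im=np.hstack([cv2.resize(x,(400,400),interpolation=cv2.INTER_CUBIC) for x in(a,b)])
cv2.imwrite(f'pics/{t}.png',cv2.convertScaleAbs(im,alpha=1.6,beta=15))
E
python3 look.py a1
```

```text
3.15 [0.48426451 0.09394019 0.15717468] 0.162323466955782 [-0.36522087  0.7091407   0.61681443]
```

View pics/a1.png

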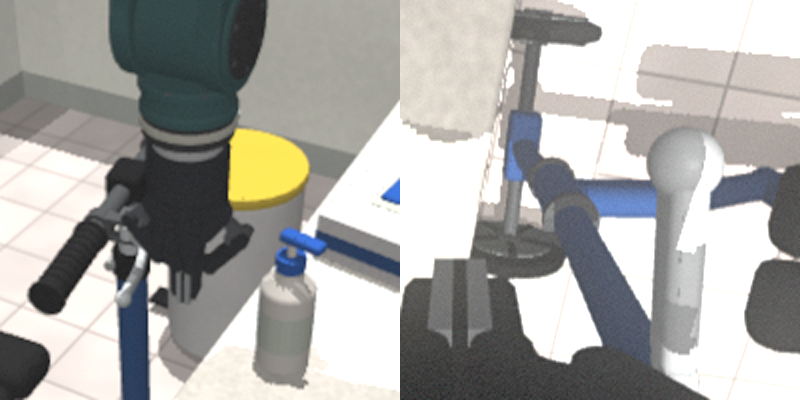

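Call:
carry_out(steps=[0.5,0.4,0,0.01,0,0.5,0.4,0,0,0,0.5,0.3,0,0,0,0.5,0.2,0,0,0,0.3,0.1,0,0,0])

```text
clock: 3.82
eef_pos: [0.5093, 0.1093, 0.1598]
eef_rot: [0.996, 0.087, 0.003, 0.001]
wrist_force: [-0.4, -0.4, -0.3]
grip_width: -0.0001
```

```bash
python3 look.py a2
```

```text
3.925 [0.50923047 0.10925428 0.15976782] 0.17362912758224852 [-0.45743468  0.39472325  0.19303705]
```

View pics/a2.png

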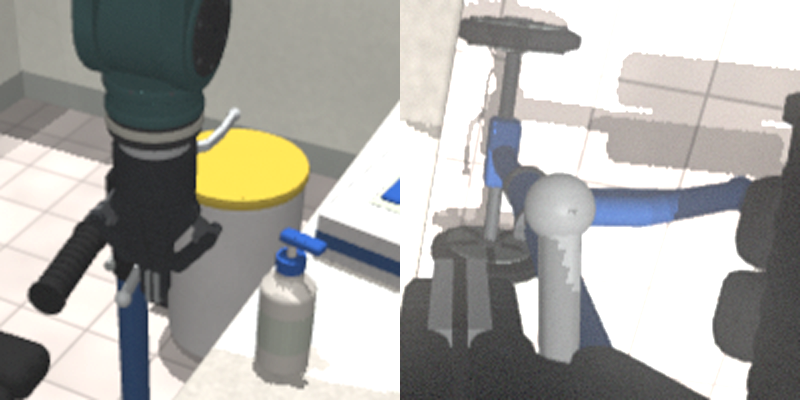

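Call:
carry_out(steps=[0.4,0.1,-0.1,0,0,0.4,0.2,-0.1,0,0,0.4,0.2,0,0,0,0.4,0.2,0,0,0,0.3,0.2,0,0,0])

```text
clock: 4.6
eef_pos: [0.5278, 0.1187, 0.1574]
eef_rot: [0.996, 0.087, 0.002, 0.0]
wrist_force: [-2.8, -1.0, 1.4]
grip_width: -0.0002
```

```bash
python3 look.py a3
```

```text
4.7 [0.52788097 0.11872753 0.1573499 ] 0.17357627232720682 [-3.6010459  -0.25960777  2.01153353]
```

View pics/a3.png

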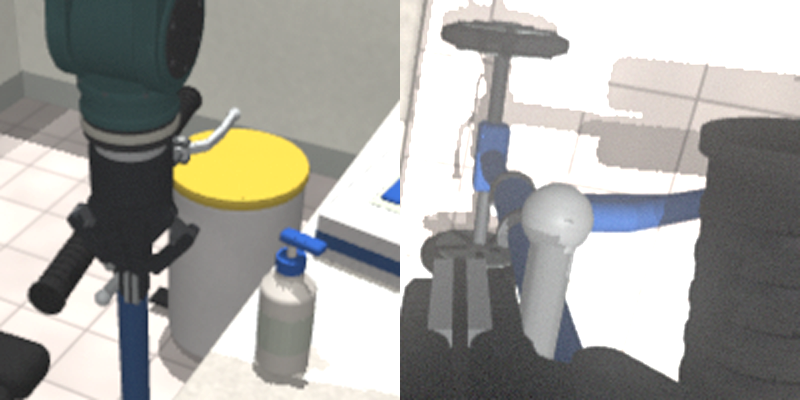

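Call:
carry_out(steps=[0.2,0.1,0,0,0,0.2,0.1,0,0,0,0.2,0.1,0,0,0,0.2,0.05,0,0,0,0,0,0,0,0])

```text
clock: 5.38
eef_pos: [0.5347, 0.1219, 0.157]
eef_rot: [0.996, 0.086, 0.001, 0.001]
wrist_force: [-7.2, -2.5, 3.5]
grip_width: -0.0001
```

Call:
carry_out(steps=[0.2,0.05,0,0,0,0.2,0.05,0,0,0,0.1,0,0,0,0,0.1,0,0,0,0,0.1,0,0,0,0])

```text
clock: 6.0
eef_pos: [0.5365, 0.1225, 0.1559]
eef_rot: [0.996, 0.086, -0.005, 0.001]
wrist_force: [-11.3, -1.2, 6.2]
grip_width: 0.0001
```

Call:
carry_out(steps=[0.2,0.02,0.1,0,0,0.15,0.02,0.1,0,0,0.15,0.02,0.1,0,0,0.15,0.02,0.05,0,0,0.15,0.02,0.05,0,0])

```text
clock: 6.62
eef_pos: [0.5371, 0.1228, 0.1577]
eef_rot: [0.996, 0.086, -0.013, 0.002]
wrist_force: [-11.2, -3.1, 1.6]
grip_width: -0.0
```

```bash
python3 look.py a4
```

```text
6.725 [0.53714383 0.12283957 0.1576515 ] 0.17301798705155386 [-11.24274142  -2.75064106   2.10292748]
```

View pics/a4.png

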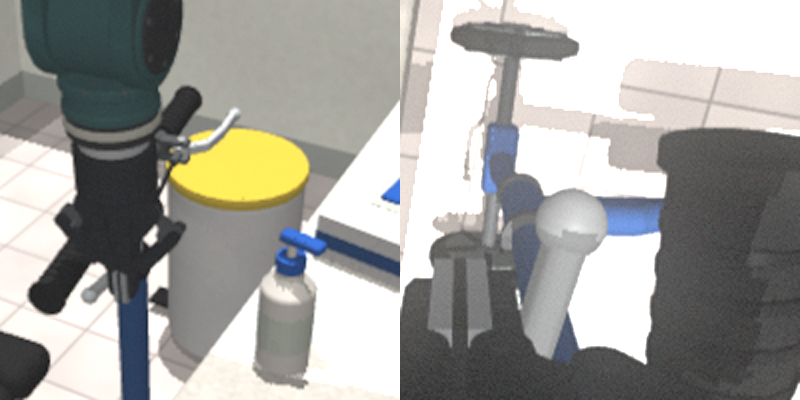

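Call:
carry_out(steps=[-0.5,-0.25,0,0,0,-0.9,-0.4,0,0,0,-1.0,-0.3,0,0,0,-1.2,-0.2,0,0,0,-1.2,-0.2,0,0,0])

```text
clock: 7.4
eef_pos: [0.4874, 0.1089, 0.1575]
eef_rot: [0.996, 0.086, -0.013, 0.001]
wrist_force: [0.2, 0.5, 0.9]
grip_width: 0.0002
```

```bash
python3 look.py a5; python3 -c "
from rig import status
s=status.sense();print(s['eef_rot'],s['joints'],s['wrist_torque'])"
```

```text
7.5 [0.48686202 0.10888119 0.15765779] 0.17316500207159702 [-0.38276014  0.81502052 -0.04110938]
[ 0.99617881  0.0864212  -0.01252653  0.0014968 ] [ 0.05861738  0.27986857 -0.26171124  1.05417703 -0.00369151  1.45638769] [-0.00912688 -0.04337332  0.00928552]
```

View pics/a5.png

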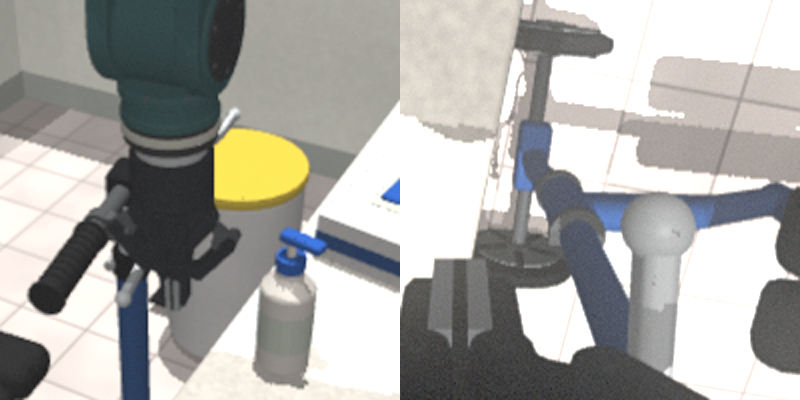

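Call:
carry_out(steps=[-0.5,0,4,0,0,-0.3,0,4,0,0,0,-3,2,0,0,0,-5.5,0.3,0,0,0.3,-5.5,0,0,0])

```text
clock: 8.18
eef_pos: [0.4839, -0.0318, 0.2645]
eef_rot: [0.996, 0.09, -0.011, 0.002]
wrist_force: [1.6, 0.8, -0.2]
grip_width: -0.0001
```

Call:
carry_out(steps=[0.6,-5.5,0,0,0,0.8,-5.5,0,0,0,0.8,-5.5,0,0,0,0.8,-3,0,0,0,0.5,0,0,0,0])

```text
clock: 8.8
eef_pos: [0.5207, -0.2377, 0.2645]
eef_rot: [0.996, 0.087, -0.01, 0.002]
wrist_force: [0.8, -0.0, -0.1]
grip_width: 0.0003
```

```bash
python3 look.py b1
python3 - <<'E'
from fit import *
from rig import status
import cv2
s=status.sense(); c=viewer.capture('wrist')
for X in ((.597,-.2594,.1613),(.5874,-.2335,.162)): print(wproj(s['eef_pos'],s['eef_rot'],np.array(X),c).round(1))
cv2.imwrite('pics/b1w.png',cv2.convertScaleAbs(c['frame'][:,:,::-1],alpha=1.6,beta=15))
cv2.imwrite('pics/b1t.png',cv2.convertScaleAbs(C['top']['frame'][:,:,::-1],alpha=1.6,beta=15))
E
```

```text
8.9 [ 0.52073478 -0.23564074  0.26472237] 0.1773651275962447 [ 0.84667886  0.92935888 -0.01646342]
[363.8 253. ]
[361. 224.]
```

View pics/b1w.png

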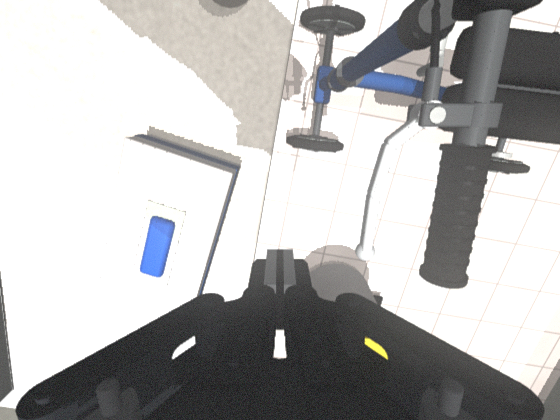

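View pics/b1t.png

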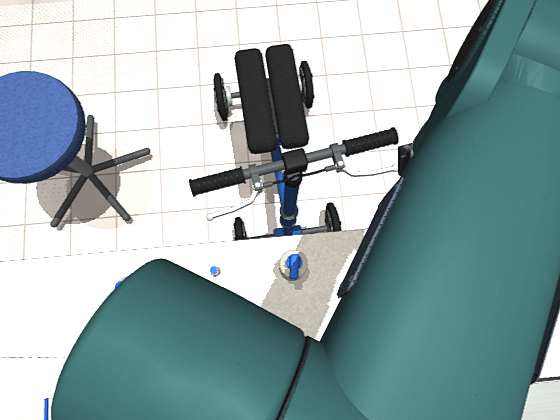

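View pics/b1.png

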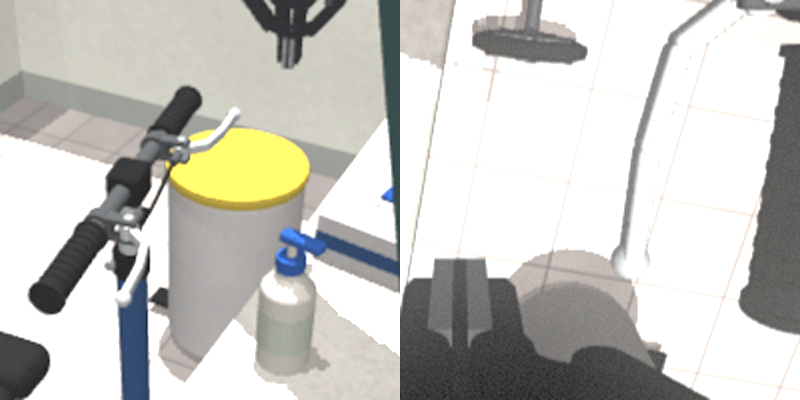

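Call:
carry_out(steps=[0.4,-0.1,-2.5,0,0,0.4,-0.1,-2.5,0,0,0.4,-0.1,-2.5,0,0,0.4,-0.1,-2.0,0,0,0.4,0,-0.8,0,0])

```text
clock: 9.72
eef_pos: [0.5408, -0.2348, 0.162]
eef_rot: [0.996, 0.092, -0.008, 0.004]
wrist_force: [0.1, -0.2, 0.2]
grip_width: -0.0004
```

```bash
sed -i 's/120:320,250:450/160:360,250:450/' look.py; python3 look.py b2
python3 - <<'E'
from rig import status
import numpy as np
s=status.sense(); d=np.array([.5874,-.2335])-s['eef_pos'][:2]
print(d@[.985,.172],d@[-.172,.985])
E
```

```text
9.825 [ 0.54112546 -0.23504163  0.1623198 ] 0.18368704444738956 [-0.19314376 -0.39862542  0.56947977]
0.045810620877319436 -0.006150005050528731
```

View pics/b2.png

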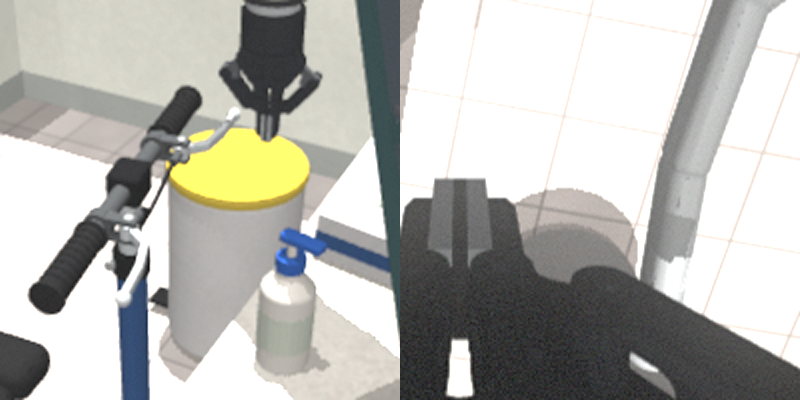

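Call:
carry_out(steps=[0.6,-0.2,-0.1,-0.01,0,0.6,-0.2,-0.1,0,0,0.6,0.0,-0.1,0,0,0.5,0.1,0,0,0,0.3,0.1,0,0,0])

```text
clock: 10.5
eef_pos: [0.5697, -0.238, 0.1618]
eef_rot: [0.996, 0.086, -0.006, 0.005]
wrist_force: [0.2, -0.4, -0.8]
grip_width: -0.0001
```

```bash
python3 look.py b3
python3 - <<'E'
from rig import status
import numpy as np
s=status.sense(); d=np.array([.5874,-.2335])-s['eef_pos'][:2]
print(d@[.985,.172],d@[-.172,.985])
E
```

```text
10.6 [ 0.56963882 -0.23787909  0.16179433] 0.17281360788691325 [ 0.08231641  0.42796817 -0.12015819]
0.01847792814434912 0.0012530866846424604
```

View pics/b3.png

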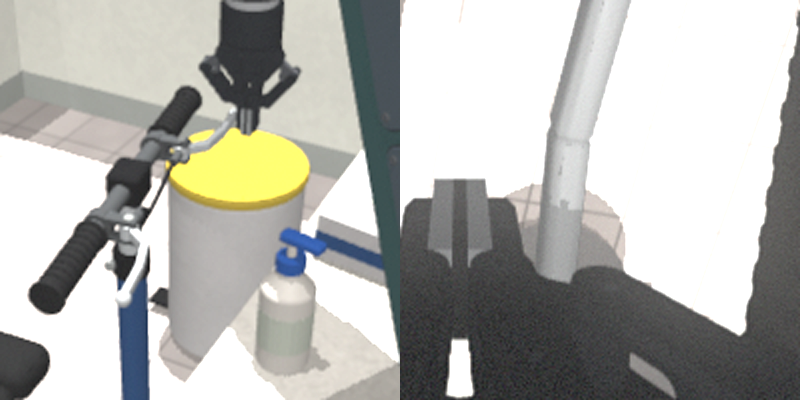

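Call:
carry_out(steps=[0.2,0.0,-0.3,0,0,0.4,0,0,0,0,0.4,-0.05,0,0,0,0.4,-0.05,0,0,0,0.4,-0.05,0,0,0])

```text
clock: 11.28
eef_pos: [0.5875, -0.24, 0.1586]
eef_rot: [0.996, 0.086, -0.007, 0.005]
wrist_force: [-2.5, -2.1, -0.2]
grip_width: 0.0001
```

Call:
carry_out(steps=[0.3,0,0,0,0,0.2,0,0,0,0,0.2,0,0,0,0,0,0,0,0,0,0,0,0,0,0])

```text
clock: 11.9
eef_pos: [0.5948, -0.2407, 0.1584]
eef_rot: [0.996, 0.086, -0.008, 0.006]
wrist_force: [-5.1, -3.2, 0.8]
grip_width: -0.0005
```

Call:
carry_out(steps=[0.2,0.02,0,0,0,0.2,0.02,0,0,0,0.15,0.02,0,0,0,0.15,0.02,0,0,0,0.15,0.02,0,0,0])

```text
clock: 12.52
eef_pos: [0.5994, -0.2408, 0.1579]
eef_rot: [0.996, 0.085, -0.012, 0.007]
wrist_force: [-11.4, -4.9, 2.7]
grip_width: 0.0
```

Call:
carry_out(steps=[0.2,0.02,0.05,0,0,0.2,0.02,0.05,0,0,0.2,0.02,0.05,0,0,0.2,0.02,0.05,0,0,0.2,0.02,0.05,0,0])

```text
clock: 13.15
eef_pos: [0.6016, -0.2408, 0.1587]
eef_rot: [0.996, 0.083, -0.021, 0.007]
wrist_force: [-14.5, -5.4, 1.9]
grip_width: 0.0001
```

```bash
python3 look.py b4
```

```text
13.25 [ 0.6016264  -0.24073653  0.15859426] 0.16697461897843607 [-14.81237002  -5.30089847   1.55573994]
```

View pics/b4.png

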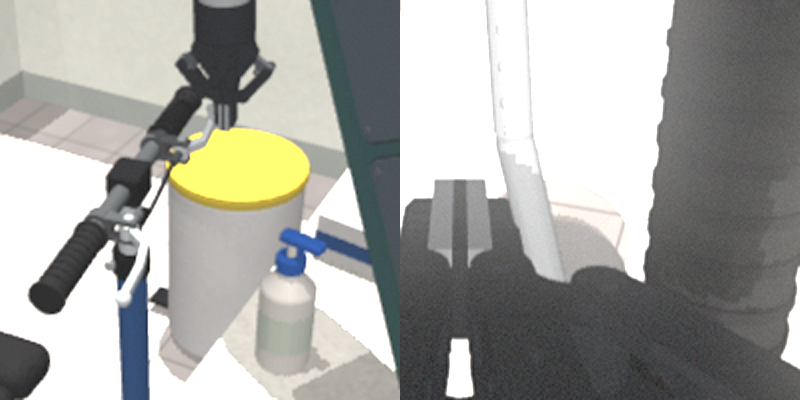

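Call:
carry_out(steps=[0.13,0.02,0,0,0,0.13,0.02,0,0,0,0.13,0.02,0,0,0,0.13,0.02,0,0,0,0.13,0.02,0,0,0])

```text
clock: 13.92
eef_pos: [0.6003, -0.2408, 0.1577]
eef_rot: [0.996, 0.082, -0.03, 0.007]
wrist_force: [-13.0, -4.8, 4.9]
grip_width: -0.0002
```

Call:
carry_out(steps=[-0.5,0.0,0,0,0,-0.9,0.0,0,0,0,-1.0,-0.1,0,0,0,-1.2,-0.2,0,0,0,-1.2,-0.2,0,0,0])

```text
clock: 14.55
eef_pos: [0.5502, -0.2452, 0.1576]
eef_rot: [0.996, 0.083, -0.03, 0.006]
wrist_force: [-0.0, -0.4, 0.3]
grip_width: 0.0003
```

Call:
carry_out(steps=[-1,0,2,0,0,-1,0,3,0,0,-1,0,3,0,0,0,0,2,0,0,0,0,0,0,0])

```text
clock: 15.18
eef_pos: [0.5166, -0.2455, 0.2666]
eef_rot: [0.996, 0.082, -0.028, 0.008]
wrist_force: [-0.7, -0.1, -0.0]
grip_width: -0.0
```

Call:
carry_out(steps=[0,0,0,0,0,0,0,0,0,0,0,0,0,0,0,0,0,0,0,0,0,0,0,0,0])

```text
clock: 15.8
eef_pos: [0.5159, -0.2451, 0.2648]
eef_rot: [0.996, 0.082, -0.029, 0.007]
wrist_force: [0.7, -0.4, -0.4]
grip_width: -0.0003
```

```bash
python3 look.py c1
python3 - <<'E'
from fit import *
import cv2
b=C['top']['frame'][:,:,::-1]; a=C['side']['frame'][:,:,::-1]
for n,im in (('top',b),('side',a)):
    o=cv2.imread(f'pics/{n}0.png')
    cv2.imwrite(f'pics/c1{n}.png',cv2.convertScaleAbs(cv2.resize(np.hstack([o,im]),(800,300)),alpha=1.6,beta=15))
E
```

```text
15.9 [ 0.51592192 -0.24508656  0.26486403] 0.16420033987212643 [-0.31355805  0.1456664  -1.04719495]
```

View pics/c1.png

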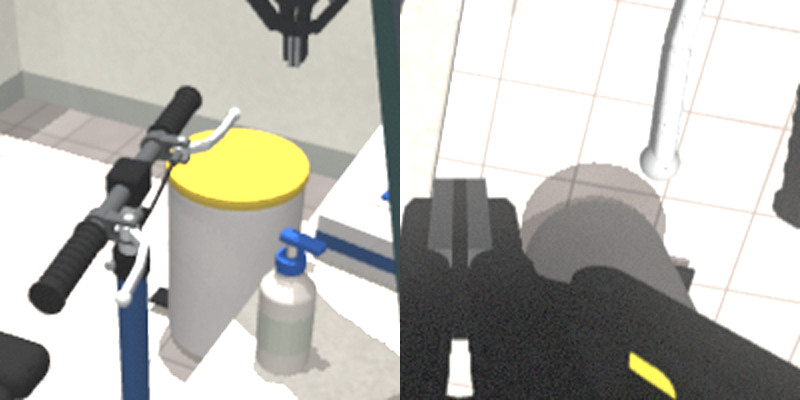

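View pics/c1top.png

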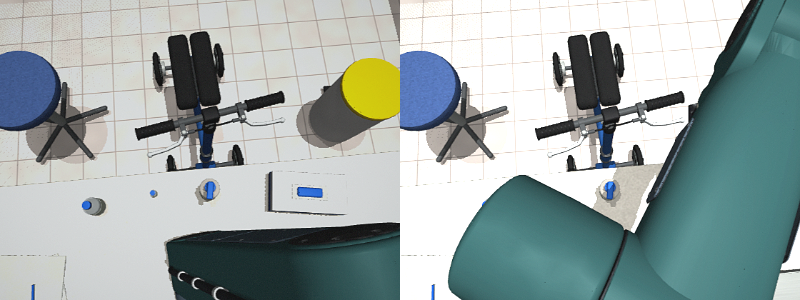

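View pics/c1side.png

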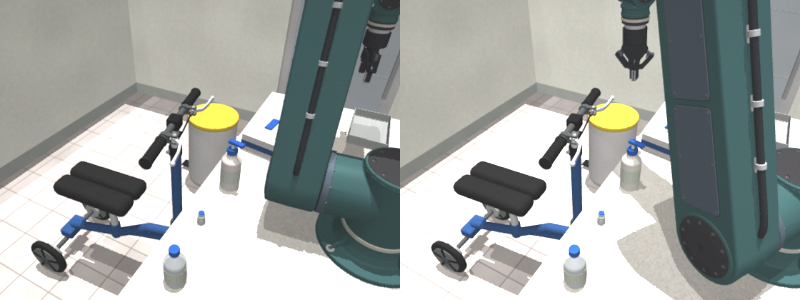

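Both levers are back out in the pictures. The three bottles stand where they did, and the arm is clear and still, so I'm handing in.

```bash
python3 -c "
from rig import ticket
print(ticket.finish_job())"
```

```text
the job is handed in; nothing more can be done
None
```

I pressed both brake levers in to their stops, left first and then right, using the back of one closed finger. Each was held for over a second and then let go, and I handed the job in at about 16 s.

- **Left lever:** the push read about 7.6 N just past the bite and then about 11.6 N while held. It was at the stop for about 1.3 s. Past the bite the force rose about 1.6 N per mm, which matches the stated give of 0.6 mm per N.
- **Right lever:** it was held for about 1.4 s at about 12 to 16 N, with the same rise past the bite.
- **Last checks:** the final pictures show both levers sprung back out, and the wrist force was back near zero with the gripper clear. The pump bottle, saline and vial had not moved in the side view.
- **Not fully checked:** the arm hid the glove carton in part in the last views. The arm passed well above it and gave no sign of contact. I could not read the lever angles directly, so the stops are judged from force, distance moved and pictures.
- **Tilt:** the tool tilted about 3° over the two presses, which I left because moves can only turn about the vertical.

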